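# Earth yourself, then start the board test

### The arm

A 6-joint arm with a two-finger parallel gripper is mounted at the origin on the work surface. World frame = base frame: x ahead of the robot, y to its left, z up, the work surface at z = 0. Lengths are in mm, angles in rad, forces in N, time in s.
With the tool pointing down it reaches from about 375 to 925 mm from the base axis. Payload 5.7 kg.
Tool frame: the origin (TCP) lies at the very end of the fingers, on their centre line; the grasp point (between the pads) lies 19 mm behind it (manip.grip_point_offset is the distance from the TCP to the grasp point, in mm); z points along the fingers, x is the direction in which the jaws open and shut, and the axes are right-handed (so a half turn about z gives the same grasp; the last joint's range is limited). The gripper opens to 88 mm and grips with 3 to 60 N. Pads are 20 mm wide; open, the fingers measure 115 mm over their backs; the gripper's body (75 mm by 178 mm) begins 61 mm behind the grasp point.
Start: joints at [1.232, 0.359, 1.51, -0, 1.272, -0.115], TCP at [133.157, 585.005, 222.623] pointing down, gripper open.
Joint ranges: [-2.97, 2.97], [-1.01, 2.36], [0.21, 2.38], [-0.96, 4.11], [0.2, 2.71], [-2.98, 2.98]. Speed limits (rad/s): [2.39, 2.39, 3.14, 3.14, 3.14, 3.14].

### API

Orientations are given as a rotation vector (axis times angle).
In Python, from workcell import manip gives the robot as it stands.
- The arm moves only by the tool send_rows, never from a script. Its arguments are lists of equal length, an entry for each row: "gripper": the opening, from -1 (shut) to 1 (fully open), so that 0 is half open; "xyz": the shift along the tool's x, y, z in cm, a list of three; "rotation": the turn, a rotation vector about the tool's x, y, z in degrees, a list of three. In form: {"gripper": [gripper, ...], "xyz": [[tx, ty, tz], ...], "rotation": [[wx, wy, wz], ...]}. A call has 1 to 20 rows; each row shifts and turns the commanded pose from where the row before left it, along the tool's axes as they then stand; what a row does not reach is not made up. A row lasts 1/12 s, in which the tool goes at most 41.7 mm and 7.16 degrees, less where a joint would pass 70% of its speed; a pose out of reach is approached as far as the arm can. A call is refused whole if a number of a shift passes 4.17 or a number of a turn 7.16, either way. A call with a gripper value outside its range is refused whole. The fingers move at their own pace and stop on an object; "newtons" is the grip in N (left out, the last holds). Time passes only in rows, so rows that do not move let the fingers close. It gives the time, the measured TCP pose, the force and the opening at its end, in the units of the state.
- manip.sense(): the state, without advancing time (a new reading comes with each control period).
- manip.snapshot(name): name is "side" or "top"; returns the picture (400x640x3 uint8, blue, green, red); there is no depth.
- manip.calibration(name): a dict with "mtx" (3x3 intrinsics, pixels), "R" (3x3) and "t" (3): a world point X has camera coordinates R X + t. Camera axes: x right, y down, z forward; pixel columns grow to the right and rows downward; lengths in mm; the calibration is good to about 2 mm. A picture is of the moment at which its call begins. calibration takes no time and is no camera call.
- manip.finish_job(): hands the job in, once; it reports no verdict.
Trained networks look in the newest picture that a camera, given by its name, has taken for a name from the list of things; names that differ only in an ending like _2 or _b are one class to them, and where a whole thing is asked for, a point or a joint stands for the part that bears it (a point fixed in the world has none). Each returns a list of dicts, best first, with "conf" (0 to 1); they miss things now and then, are a little off and sometimes report something else, mostly with a low value. They report only what shows in the picture. A call takes as long as a camera call. They do not tell look-alikes from the thing itself.
- manip.silhouettes(camera, target): "region" (400x640 bool, what is visible of it).
- manip.place_of(camera, target): "centre" ([x, y, z] in mm, in the coordinates of the camera as it stood for that picture, good to about 4 mm: a listed point, or the origin of a listed thing).
The state is a dict: "time_s": time; "joints": joint angles; "dq": joint speeds; "joint_torque": joint torques, N m; "position": TCP position; "ee_rot": TCP orientation; "contact_force": force on the tool from outside, world axes, zero at the start; "torque": the same for the moment, N m; "gripper_width": finger opening in mm.
Only numpy, scipy, OpenCV 4.12 (cv2) and the standard library are available. Lean on these libraries where they do the work, as an engineer would, in place of code of your own. Each camera call takes 0.05 s, during which the arm holds its last target.

### The job

Before starting the tester, discharge any static: with the fingertips lightly touch the wide steel disc on the loose earth block for about a second, without pushing the disc down to its stop, and take the fingers off. Then press the round key on the tester console fully down, let it come back up and withdraw. Leave the other two keys, the circuit board, the solder spool, the flux jar and the screwdriver alone, and do not lift or shift the earth block.

Things in the scene. Friction and masses are not known exactly. Their poses are not given: they have to be found in the camera images.
- touch_disc_top (a point): centre of the top face of the touch disc: a plain steel disc 38 mm across that stands on a spring at one end of the earth block (a loose dark steel block, 64 x 110 mm, 28 mm high, about 0.9 kg). Untouched, its top is 52 mm above the bench. It sinks straight down under the finger, about 0.4 N per mm. The small brass terminal (12 mm across, top 34 mm above the bench) 60 mm from the disc's centre, at the block's other end, plays no part
- touch_disc (a joint): how far the touch disc is pushed down, in m: 0 untouched, 0.014 at its stop (about 6 N)
- earth_block: the earth block; origin at the centre of its underside, z up, y along its 110 mm length towards the disc, whose centre is 22 mm from the origin
- key_round_top (a point): centre of the top face of the ROUND key, 36 mm across, the one to press: off-white plastic, 59 mm above the bench, 11 mm proud of its flat black surround. The three keys stand 68 mm apart in a row along the near half of the tester console (a blue box with a grey top, 190 x 250 mm, 45 mm high, fixed to the bench), in any order
- key_round (a joint): how far the round key is pressed, in m: 0 up, 0.006 fully down (about 5 N); springs back
- key_square_top (a point): centre of the top face of the square key, 34 x 34 mm, same plastic, height and spring as the round one; not to be pressed
- key_square (a joint): how far the square key is pressed, in m (0 up, 0.006 down)
- key_long_top (a point): centre of the top face of the long key, 60 x 20 mm, same plastic, height and spring; not to be pressed
- key_long (a joint): how far the long key is pressed, in m (0 up, 0.006 down)
- console: the tester console; origin at the centre of its underside, z up, x towards the half with the board (away from the robot), y along the key row
- board: green circuit board, 74 x 146 mm, up to 13 mm high with its parts, lying loose in a shallow nest on the far half of the console top; origin at the centre of its underside
- spool_mid (a point): centre of the solder spool: upright reel 58 mm across, 56 mm high, loose, standing near the earth block
- flux_jar_mid (a point): centre of the flux jar: amber jar 42 mm across, 42 mm high, loose, standing near the earth block
- screwdriver: screwdriver 170 mm long with a blue handle, lying loose on the bench beyond the work; origin on its underside
Mind the look-alikes: they are no part of the job. What is meant by the earth_block is not red or turquoise, and is the larger of those in its own colour.

How it is judged (in metres and radians):
On the way, in this order (a step that is already met when the one before it is completed fails the run):
1. the fingers rest on the touch disc (contact force between the fingers and touch_disc above 0.3 N and value of joint touch_disc above 0.0006 m), for 0.3 s.
2. the fingers have left the touch disc (contact force between the fingers and touch_disc below 0.05 N and value of joint touch_disc below 0.0015 m), for 0.1 s.
3. the round key is pressed down by the fingers (contact force between the fingers and key_round above 0.5 N and value of joint key_round above 0.0045 m), for 0.05 s.
At the end, for the whole second after the job is handed in: All three keys and the disc are back up (within 1.5 mm), the earth block stands flat within 20 mm of where it was, and board, spool, jar and screwdriver are within 15 mm of where they were (value of joint each of key_round, touch_disc, key_square, key_long below 0.0015 m and distance of earth_block from where it was at the start of the episode below 0.02 m and angle between earth_block's own z axis and vertical below 0.1 rad and linear speed of earth_block below 0.02 m/s and distance of each of spool_mid, flux_jar_mid, screwdriver, board from where it was at the start of the episode below 0.015 m); the robot touches nothing.
It fails at once if the touch disc is pushed down to its stop (more than 12.5 mm) (value of joint touch_disc above 0.0125 m).
It fails at once if the square or the long key is pressed (more than 2.5 mm) (value of joint any of key_square, key_long above 0.0025 m).
It fails at once if the earth block is lifted, tipped or shifted (20 mm) (distance of earth_block from where it was at the start of the episode above 0.02 m or angle between earth_block's own z axis and vertical above 0.15 rad).
It fails at once if board, spool, jar or screwdriver is moved (15 mm) (distance of any of spool_mid, flux_jar_mid, screwdriver, board from where it was at the start of the episode above 0.015 m).
It also fails if it takes over 45 s, if anything falls off the work surface, if the arm or the gripper's body presses on something with over 40 N, if the wrist force passes 120 N, or if a joint passes its speed limit or range.

## Working session

There is one attempt and no reset: what is moved stays moved. The work goes in short steps, Python scripts to look and compute and a tool call to move; the robot and the scene stay as the last step left them, time stands still between calls to the robot, and variables do not carry over. Pictures are saved under pics/ and viewed, and the job is handed in when it is done.

Besides the shell and the picture viewer there is one more tool, called by a JSON object that holds its "fn" and its "kwargs", one argument or row to a line. send_rows: Moves the arm, as the interface text tells. Its arguments: {"type":"object","properties":{"gripper":{"type":"array","items":{"type":"number"}},"xyz":{"type":"array","items":{"type":"array","items":{"type":"number"}}},"rotation":{"type":"array","items":{"type":"array","items":{"type":"number"}}},"newtons":{"type":"number"}},"required":["gripper","xyz","rotation"]}

```bash
mkdir -p pics; cat > h.py <<'E'
from workcell import manip
import numpy as np, cv2
def w(cam,p):
    c=manip.calibration(cam); R=np.array(c["R"]);t=np.array(c["t"]).ravel()
    return R.T@(np.array(p)-t)
def proj(cam,X):
    c=manip.calibration(cam); q=np.array(c["mtx"])@(np.array(c["R"])@np.array(X)+np.array(c["t"]).ravel()); return q[:2]/q[2]
def ray(cam,uv,z):
    c=manip.calibration(cam); R=np.array(c["R"]);t=np.array(c["t"]).ravel()
    d=R.T@np.linalg.solve(np.array(c["mtx"]),[uv[0],uv[1],1]); o=-R.T@t
    return o+d*(z-o[2])/d[2]
E
python3 - <<'E'
from h import *
for c in ["top","side"]:
    cv2.imwrite(f"pics/{c}0.png",manip.snapshot(c))
    for t in ["touch_disc_top","earth_block","key_round_top","key_square_top","key_long_top","console","spool_mid","flux_jar_mid"]:
        for r in manip.place_of(c,t)[:4]:
            X=w(c,r["centre"]); print(c,t,round(r["conf"],2),X.round(0),proj(c,X).round(0))
s=manip.sense(); print(s)
E
```

```text
top touch_disc_top 0.82 [397. 337.  53.] [174. 297.]
top touch_disc_top 0.55 [547. 291.  33.] [199. 232.]
top touch_disc_top 0.53 [536. 174.  50.] [247. 235.]
top touch_disc_top 0.48 [787. 161.  42.] [254. 133.]
top earth_block 0.87 [787. 181.   0.] [249. 139.]
top earth_block 0.78 [566. 288.  -3.] [204. 226.]
top earth_block 0.76 [425. 334.   2.] [183. 284.]
top earth_block 0.56 [546. 154.  -1.] [258. 233.]
top key_round_top 0.47 [ 507. -104.   58.] [367. 246.]
top key_round_top 0.42 [ 498. -170.   55.] [396. 250.]
top key_long_top 0.58 [ 501. -170.   58.] [396. 249.]
top key_long_top 0.22 [ 589. -183.   43.] [399. 211.]
top console 0.89 [ 542. -176.    0.] [394. 233.]
top console 0.3 [ 500. -171.   56.] [396. 249.]
top spool_mid 0.85 [639. 179.  22.] [247. 194.]
top flux_jar_mid 0.51 [452. 122.  21.] [270. 272.]
side touch_disc_top 0.5 [536. 178.  51.] [273. 189.]
side touch_disc_top 0.49 [550. 290.  34.] [264. 175.]
side touch_disc_top 0.48 [401. 332.  51.] [211. 176.]
side touch_disc_top 0.46 [786. 160.  39.] [353. 173.]
side earth_block 0.78 [563. 287.   2.] [269. 183.]
side ear
[... 644 characters left out ...]
5 [449. 118.  20.] [251. 218.]
{'time_s': 0.9, 'joints': array([ 1.23190782e+00,  3.58804882e-01,  1.51041320e+00, -1.63722332e-05,
        1.27249771e+00, -1.15059920e-01]), 'dq': array([ 0.00079803,  0.00187904, -0.00033259,  0.00198275, -0.00175618,
        0.00095201]), 'joint_torque': array([-1.34892303e-03, -5.15331066e+01, -2.71133476e+01,  6.75897324e-02,
        2.45518429e-02, -3.46338062e-06]), 'position': array([133.15520189, 584.99751227, 222.61483338]), 'ee_rot': array([ 2.45557074e+00,  1.95940895e+00, -1.51004799e-04]), 'contact_force': array([-0.30013702, -0.09433625,  0.45519605]), 'torque': array([ 0.06354008,  0.01645619, -0.01540318]), 'gripper_width': 87.84606577503409}
```

```bash
ls pics
```

```text
side0.png
top0.png
```

View pics/top0.png

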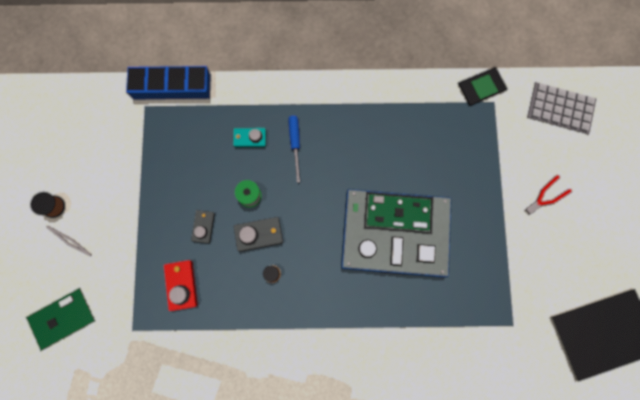

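View pics/side0.png

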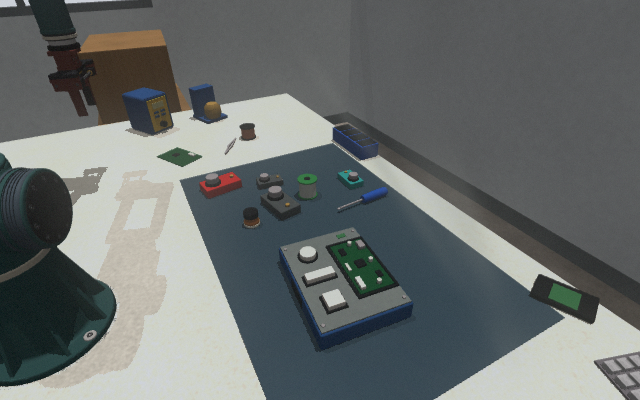

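```bash
python3 - <<'E'
from h import *
a=cv2.imread("pics/top0.png");b=cv2.imread("pics/side0.png")
c=cv2.resize(a[110:320,140:300],None,fx=2.5,fy=2.5,interpolation=3)
d=cv2.resize(b[150:250,190:380],None,fx=2.1,fy=2.1,interpolation=3)
o=np.zeros((525,800,3),np.uint8);o[:c.shape[0],:400]=c;o[:d.shape[0],400:400+d.shape[1]]=d[:,:400]
cv2.imwrite("pics/crop1.png",o)
E
```

```text
(no output)
```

View pics/crop1.png

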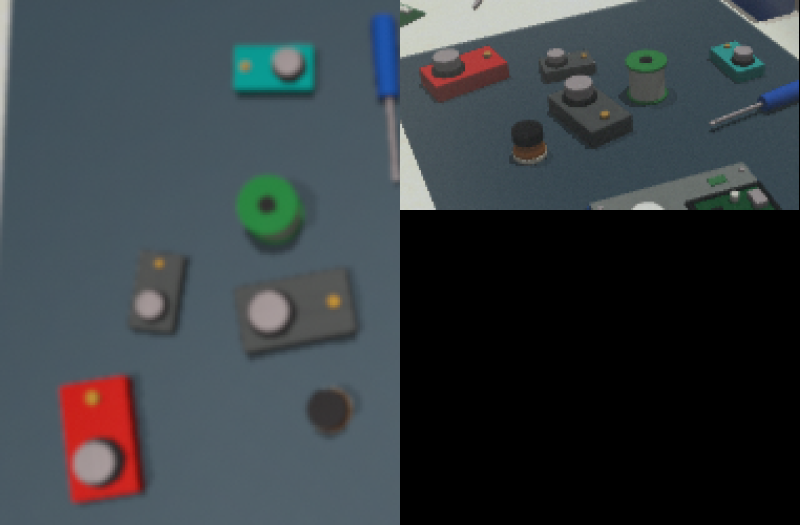

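The four disc-on-block candidates in the top picture are red at (180,286), turquoise at (250,137), small dark at (203,226) and larger dark at (258,234). The earth block is the larger dark one, because it is not coloured and it is bigger than the other dark block. The crop confirms this: its disc is at about (247,234) and its brass terminal at (273,230). The round key is at (368,248), next to the long key at (397,250).

```bash
python3 - <<'E'
from h import *
from scipy.spatial.transform import Rotation as Ro
for cam in ["top","side"]:
  im=cv2.imread(f"pics/{cam}0.png")
  for n,g,z,off in [("disc",(536,176),52,19),("round",(506,-104),59,18),("long",(500,-171),59,0),("square",(489,-244),59,0)]:
    u=proj(cam,(*g,z)).astype(int); k=11
    p=im[u[1]-k:u[1]+k+1,u[0]-k:u[0]+k+1].min(2)
    th=(165 if n!="disc" else 115)
    print(cam,n,u,p.max(),p.min(),end=' ')
    N,l,st,c=cv2.connectedComponentsWithStats((p>th).astype(np.uint8))
    if N>1:
      i=1+np.argmax(st[1:,4]); uv=c[i]+u-k; print(st[i],uv.round(1),ray(cam,uv,z).round(1))
    else: print()
s=manip.sense();R=Ro.from_rotvec(s["ee_rot"]).as_matrix();print(R.round(4))
E
```

```text
top disc [246 235] 156 45 [  5   3  15  15 186] [246.9 234. ] [539.  174.4  52. ]
top round [367 246] 203 76 [  5   6  14  14 161] [367.5 247.9] [ 502.9 -104.4   59. ]
top long [396 248] 202 75 [  8   1   9  22 171] [397.2 248.8] [ 499.9 -172.6   59. ]
top square [428 253] 203 59 [  3   4  14  15 187] [426.5 252.8] [ 489.9 -239.3   59. ]
side disc [273 188] 142 28 [ 7  9 12  7 68] [274.6 188.8] [538.9 173.9  52. ]
side round [308 250] 200 25 [  3   7  16  11 135] [307.3 251.2] [ 502.3 -105.4   59. ]
side long [320 271] 201 24 [  0   6  23  14 170] [319.9 272.3] [ 497.  -173.3   59. ]
side square [334 298] 203 24 [  0   2  22  18 242] [333.2 297.3] [ 488.8 -241.2   59. ]
[[ 2.220e-01  9.751e-01 -0.000e+00]
 [ 9.751e-01 -2.220e-01 -1.000e-04]
 [-1.000e-04  0.000e+00 -1.000e+00]]
```

{"fn": "send_rows", "kwargs": {
  "gripper": [-1,-1,-1,-1,-1,-1,-1,-1,-1,-1,-1,-1,-1,-1,-1,-1,-1,-1,-1,-1],
  "xyz": [
    [-0.9,1.35,0],
    [-1.72,2.7,0],
    [-1.72,2.7,0],
    [-1.72,2.7,0],
    [-1.72,2.7,0],
    [-1.72,2.7,0],
    [-1.72,2.7,0],
    [-1.72,2.7,0],
    [-1.72,2.7,0],
    [-1.72,2.7,0],
    [-1.72,2.7,0],
    [-1.72,2.7,0],
    [-1.72,2.7,0],
    [-1.72,2.7,0],
    [-1.72,2.7,0],
    [-1.72,2.7,0],
    [-1.72,2.7,0],
    [-1.72,2.7,0],
    [-0.9,1.35,0],
    [0,0,0]
  ],
  "rotation": [
    [0,0,0],
    [0,0,0],
    [0,0,0],
    [0,0,0],
    [0,0,0],
    [0,0,0],
    [0,0,0],
    [0,0,0],
    [0,0,0],
    [0,0,0],
    [0,0,0],
    [0,0,0],
    [0,0,0],
    [0,0,0],
    [0,0,0],
    [0,0,0],
    [0,0,0],
    [0,0,0],
    [0,0,0],
    [0,0,0]
  ]
}}

```text
time_s: 2.57
position: [540.4, 171.5, 222.7]
ee_rot: [2.458, 1.954, 0.001]
contact_force: [0.5, 1.4, 0.4]
gripper_width: 0.4
```

{"fn": "send_rows", "kwargs": {
  "gripper": [-1,-1,-1,-1,-1,-1,-1,-1],
  "xyz": [
    [0,0,1.5],
    [0,0,3],
    [0,0,3],
    [0,0,3],
    [0,0,3],
    [0,0,1.5],
    [0,0,0],
    [0,0,0]
  ],
  "rotation": [
    [0,0,0],
    [0,0,0],
    [0,0,0],
    [0,0,0],
    [0,0,0],
    [0,0,0],
    [0,0,0],
    [0,0,0]
  ]
}}

```text
time_s: 3.23
position: [536.5, 175.0, 72.3]
ee_rot: [-2.454, -1.959, 0.004]
contact_force: [0.5, -0.6, -0.1]
gripper_width: 0.5
```

```bash
python3 - <<'E'
from h import *
a=manip.snapshot("top");b=manip.snapshot("side")
c=cv2.resize(a[180:290,180:300],None,fx=3.3,fy=3.3,interpolation=3)
d=cv2.resize(b[130:240,210:330],None,fx=3.3,fy=3.3,interpolation=3)
cv2.imwrite("pics/above1.png",np.hstack([c,d]))
s=manip.sense();print(s["position"],s["contact_force"],s["time_s"])
E
```

```text
[538.68898968 175.12663448  73.99672668] [0.89334031 0.24498971 0.06029075] 3.3333
```

View pics/above1.png

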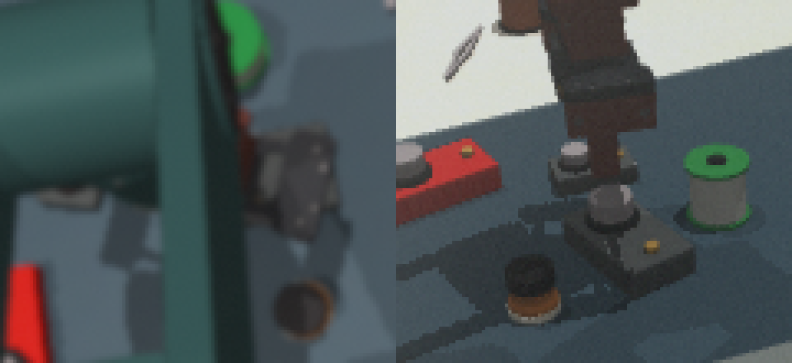

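The side crop shows the closed fingers right above the disc on the large dark block, at about (612,190) in the crop. Spool and jar are clear of them. Next is a slow descent to 5 mm of disc travel.

{"fn": "send_rows", "kwargs": {
  "gripper": [-1,-1,-1,-1,-1,-1,-1,-1,-1,-1,-1,-1,-1,-1,-1,-1,-1,-1,-1,-1],
  "xyz": [
    [0,0,0.3],
    [0,0,0.3],
    [0,0,0.3],
    [0,0,0.3],
    [0,0,0.3],
    [0,0,0.2],
    [0,0,0.2],
    [0,0,0.2],
    [0,0,0.1],
    [0,0,0.1],
    [0,0,0.1],
    [0,0,0.1],
    [0,0,0],
    [0,0,0],
    [0,0,0],
    [0,0,0],
    [0,0,0],
    [0,0,0],
    [0,0,0],
    [0,0,0]
  ],
  "rotation": [
    [0,0,0],
    [0,0,0],
    [0,0,0],
    [0,0,0],
    [0,0,0],
    [0,0,0],
    [0,0,0],
    [0,0,0],
    [0,0,0],
    [0,0,0],
    [0,0,0],
    [0,0,0],
    [0,0,0],
    [0,0,0],
    [0,0,0],
    [0,0,0],
    [0,0,0],
    [0,0,0],
    [0,0,0],
    [0,0,0]
  ]
}}

```text
time_s: 5.0
position: [538.1, 174.4, 47.7]
ee_rot: [2.456, 1.959, -0.0]
contact_force: [-1.2, -0.5, 2.0]
gripper_width: 0.7
```

```bash
python3 - <<'E'
from h import *
b=manip.snapshot("side")
cv2.imwrite("pics/touch1.png",cv2.resize(b[140:230,220:320],None,fx=5,fy=5,interpolation=3))
s=manip.sense();print(s["position"],s["contact_force"],s["time_s"])
E
```

```text
[538.08482227 174.43803124  47.67164436] [-1.4297554  -1.07757139  1.55366738] 5.05
```

View pics/touch1.png

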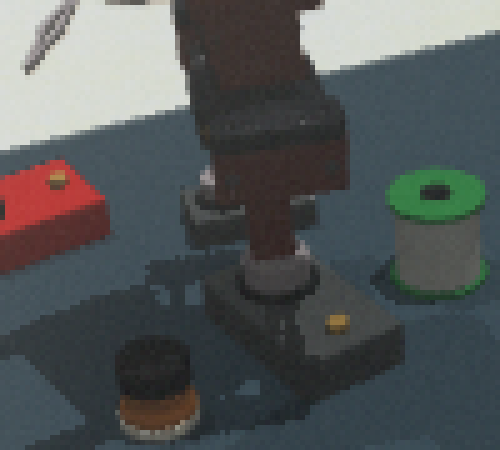

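The fingers rest on the disc, which has visibly sunk, with about 1.6–2 N and 4.3 mm of travel. I'll hold briefly and then lift.

{"fn": "send_rows", "kwargs": {
  "gripper": [-1,-1,-1,-1,-1,-1,-1,-1,-1,-1,-1,-1],
  "xyz": [
    [0,0,0],
    [0,0,0],
    [0,0,0],
    [0,0,-0.3],
    [0,0,-0.7],
    [0,0,-1],
    [0,0,-2],
    [0,0,-2],
    [0,0,-2],
    [0,0,-2],
    [0,0,0],
    [0,0,0]
  ],
  "rotation": [
    [0,0,0],
    [0,0,0],
    [0,0,0],
    [0,0,0],
    [0,0,0],
    [0,0,0],
    [0,0,0],
    [0,0,0],
    [0,0,0],
    [0,0,0],
    [0,0,0],
    [0,0,0]
  ]
}}

```text
time_s: 6.05
position: [539.4, 174.8, 149.4]
ee_rot: [2.454, 1.958, 0.005]
contact_force: [0.9, 0.2, -0.3]
gripper_width: 0.5
```

{"fn": "send_rows", "kwargs": {
  "gripper": [-1,-1,-1,-1,-1,-1,-1,-1,-1,-1,-1,-1,-1,-1,-1,-1,-1,-1,-1],
  "xyz": [
    [-1,0.1,0],
    [-2,0.2,0],
    [-2,0.2,0],
    [-2,0.2,0],
    [-2,0.2,0],
    [-2,0.2,0],
    [-2,0.2,0],
    [-2,0.2,0],
    [-2,0.2,0],
    [-2,0.2,0],
    [-2,0.2,0],
    [-2,0.2,0],
    [-2,0.2,0],
    [-2,0.2,0],
    [-1,0.05,0],
    [0,0,0],
    [0,0,0],
    [0,0,0],
    [0,0,0]
  ],
  "rotation": [
    [0,0,0],
    [0,0,0],
    [0,0,0],
    [0,0,0],
    [0,0,0],
    [0,0,0],
    [0,0,0],
    [0,0,0],
    [0,0,0],
    [0,0,0],
    [0,0,0],
    [0,0,0],
    [0,0,0],
    [0,0,0],
    [0,0,0],
    [0,0,0],
    [0,0,0],
    [0,0,0],
    [0,0,0]
  ]
}}

```text
time_s: 7.63
position: [502.6, -103.7, 147.4]
ee_rot: [-2.454, -1.96, 0.0]
contact_force: [0.7, -1.0, -0.3]
gripper_width: 0.4
```

```bash
python3 - <<'E'
from h import *
a=manip.snapshot("top");b=manip.snapshot("side")
c=cv2.resize(a[150:310,180:340],None,fx=2.5,fy=2.5,interpolation=3)
d=cv2.resize(b[150:310,230:390],None,fx=2.5,fy=2.5,interpolation=3)
cv2.imwrite("pics/trans.png",np.hstack([c,d]))
s=manip.sense();print(s["position"],s["contact_force"],s["time_s"],s["ee_rot"])
E
```

```text
[ 502.82587747 -103.74815281  147.62827623] [0.26380402 1.14501178 0.16167518] 7.7333 [-2.45426727e+00 -1.96083820e+00  7.98634734e-05]
```

View pics/trans.png

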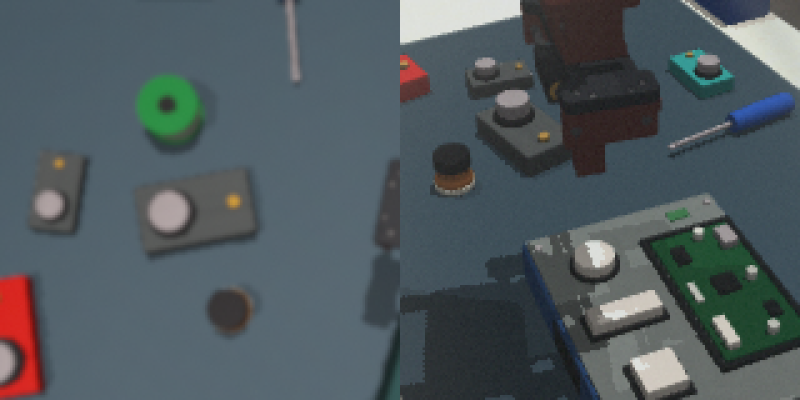

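The disc is back up and nothing has shifted. The gripper hangs above the round key, so I'll descend to 68 mm and press from there.

{"fn": "send_rows", "kwargs": {
  "gripper": [-1,-1,-1,-1,-1,-1,-1,-1,-1],
  "xyz": [
    [0,0,1],
    [0,0,2],
    [0,0,2],
    [0,0,2],
    [0,0,1],
    [0,0,0],
    [0,0,0],
    [0,0,0],
    [0,0,0]
  ],
  "rotation": [
    [0,0,0],
    [0,0,0],
    [0,0,0],
    [0,0,0],
    [0,0,0],
    [0,0,0],
    [0,0,0],
    [0,0,0],
    [0,0,0]
  ]
}}

```text
time_s: 8.48
position: [503.8, -104.9, 68.7]
ee_rot: [2.454, 1.958, 0.002]
contact_force: [0.5, 0.2, -0.5]
gripper_width: 0.3
```

```bash
python3 - <<'E'
from h import *
b=manip.snapshot("side")
cv2.imwrite("pics/key1.png",cv2.resize(b[200:320,260:400],None,fx=4,fy=4,interpolation=3))
s=manip.sense();print(s["position"],s["contact_force"],s["time_s"])
E
```

```text
[ 503.72825738 -104.89889945   68.68944258] [ 0.44568563 -0.47345719  1.23859073] 8.5333
```

View pics/key1.png

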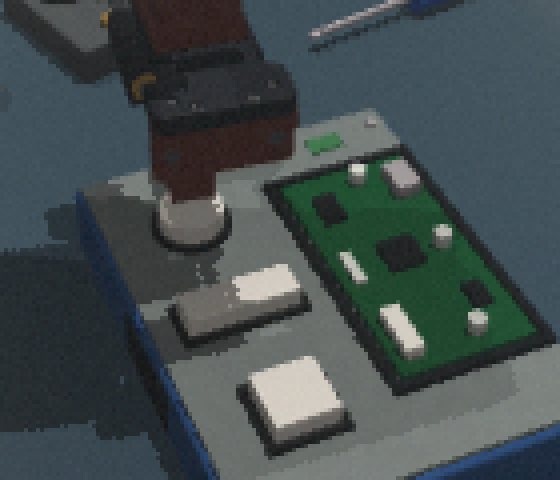

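The fingers are centred over the round key, at about (193,200) in the crop, and the gripper body is well clear of the board and the other keys.

{"fn": "send_rows", "kwargs": {
  "gripper": [-1,-1,-1,-1,-1,-1,-1,-1,-1,-1,-1,-1,-1],
  "xyz": [
    [0,0,0.2],
    [0,0,0.2],
    [0,0,0.2],
    [0,0,0.2],
    [0,0,0.2],
    [0,0,0.2],
    [0,0,0.2],
    [0,0,0.1],
    [0,0,0.1],
    [0,0,0],
    [0,0,0],
    [0,0,0],
    [0,0,0]
  ],
  "rotation": [
    [0,0,0],
    [0,0,0],
    [0,0,0],
    [0,0,0],
    [0,0,0],
    [0,0,0],
    [0,0,0],
    [0,0,0],
    [0,0,0],
    [0,0,0],
    [0,0,0],
    [0,0,0],
    [0,0,0]
  ]
}}

```text
time_s: 9.62
position: [502.9, -104.7, 52.7]
ee_rot: [2.455, 1.959, 0.0]
contact_force: [-2.3, 1.2, 15.4]
gripper_width: 0.2
```

The force is 15 N at z = 52.7, so the key is on its stop. I'll withdraw.

{"fn": "send_rows", "kwargs": {
  "gripper": [-1,-1,-1,-1,-1,-1,-1,-1,-1,-1,-1,-1],
  "xyz": [
    [0,0,0],
    [0,0,-0.5],
    [0,0,-1],
    [0,0,-2],
    [0,0,-3],
    [0,0,-3],
    [0,0,-3],
    [0,0,-2],
    [0,0,0],
    [0,0,0],
    [0,0,0],
    [0,0,0]
  ],
  "rotation": [
    [0,0,0],
    [0,0,0],
    [0,0,0],
    [0,0,0],
    [0,0,0],
    [0,0,0],
    [0,0,0],
    [0,0,0],
    [0,0,0],
    [0,0,0],
    [0,0,0],
    [0,0,0]
  ]
}}

```text
time_s: 10.62
position: [501.6, -104.2, 195.2]
ee_rot: [-2.454, -1.958, 0.003]
contact_force: [0.5, -0.2, 0.0]
gripper_width: 0.2
```

```bash
python3 - <<'E'
from h import *
b=manip.snapshot("side")
cv2.imwrite("pics/end.png",cv2.resize(b[150:350,190:450],None,fx=3,fy=3,interpolation=3))
s=manip.sense();print(s["position"],s["contact_force"],s["time_s"])
E
```

```text
[ 501.64127489 -104.2473739   195.14828597] [ 0.16208264 -0.04600492 -0.66432455] 10.6667
```

View pics/end.png

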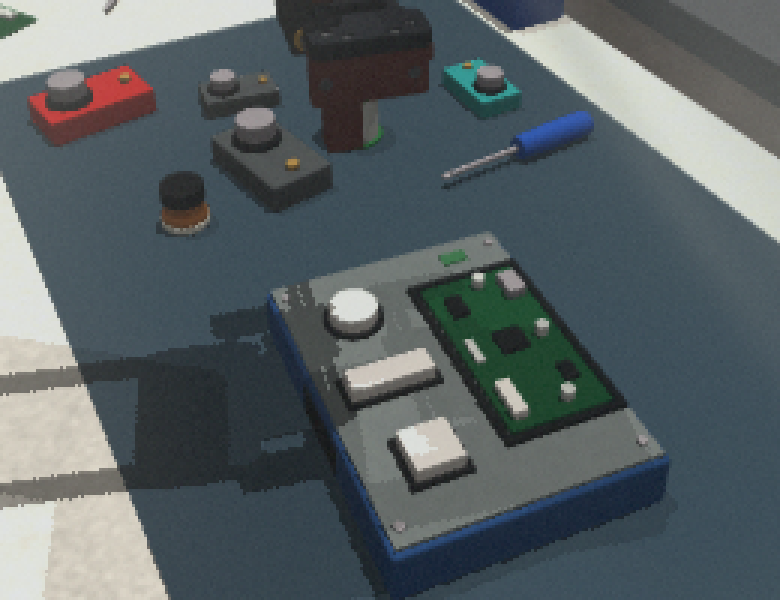

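All keys and the disc are up, everything is in place, and the gripper is clear.

```bash
python3 -c "
from workcell import manip
print(manip.finish_job())"
```

```text
the job is handed in; nothing more can be done
None
```

The job is done and handed in at about 10.7 s; the system gave no verdict.

- **Touch disc:** I touched the disc on the larger dark block with closed fingers for about a second. It went down about 4.3 mm under roughly 2 N, well short of its stop. After I lifted off, the picture showed it back up and the block unmoved.
- **Round key:** I pressed it until the fingertips were at z = 52.7 mm, about 6 mm of travel, with 15 N showing it was on its stop. I then withdrew straight up to about 195 mm.
- **Last checks:** The final side picture shows all three keys and the disc up, and the block, board, jar and screwdriver where they were. The contact force was down to sensor noise. The spool was partly hidden behind the gripper in that picture, but it was in place in the top view taken just before the press, and the arm did not go near it afterwards. No checks failed or disagreed.

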